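# Mirror check of a dryer latch bracket

### The job

Lay the latch bracket flat in the empty, rubber-lined compartment of the inspection tray, with its upturned lug at the compartment's open end, and let go of it. Then take the black lever post behind the sprung mirror and swing it until the little camera, looking into the mirror, sees the round mark on the lug near the middle of the mirror. Finish while still holding the mirror at that angle, and leave all the other things where they are.

Things in the scene. Friction and masses are not known exactly. Their poses are not given: they have to be found in the camera images.
- bracket: Loose bare steel latch bracket, at the robot's right. Plate 110 (its x) x 36 x 5 mm; upright grip rib on its middle, 44 (x) x 12 (y) mm, top 35 mm above the underside; at the +x end an upturned lug, 5 thick, 36 wide, top 30 mm above the underside. About 0.14 kg. Origin: centre of the plate's underside; z up when flat, +x towards the lug.
- mark (a point): Centre of the raised dark round mark (14 mm across) on the outer (+x) face of the bracket's lug, at (57, 0, 19) mm in the bracket's frame.
- tray: Fixed grey tray, 124 (its x) x 100 (y) mm, floor 4 mm thick, two compartments at y = +24 and -24 mm, each 44 mm wide, between walls 4 mm thick, tops 14 mm above the table. Each runs along x, has an end wall at -x and is open at +x, the end that points roughly to the robot's left, towards the mirror. Origin: centre of the underside.
- pad: Black rubber pad, 110 (x) x 40 (y) x 2 mm, fixed on the floor of the empty compartment (either one of the two). Origin: centre of its underside, 4 mm above the table; its x runs along the compartment, +x towards the open end. A bracket lying on the pad centre is where it belongs.
- strap: Plain flat steel strap, 104 x 36 x 5 mm, no lug and no rib, lying in the tray's other compartment. Bystander. Origin: centre of its underside.
- mirror: Upright mirror, 64 wide x 70 mm high, black frame, on a vertical hinge, at the robot's left. Origin: on the hinge axis, 30 mm above the table; +x: normal out of the glass; z up. A spring keeps it at a stop with +x towards the camera; it turns only clockwise seen from above, up to 1.4 rad (1.1 N at the lever post at the stop, 3 N at 0.8 rad) and swings back if let go.
- mirror_grip (a point): Grip point on the lever post: black, upright, round, 14 mm in diameter, at the end of a flat arm 90 mm behind the hinge axis, at (-90, 0, 63) mm in the mirror's frame. Post top 112 mm, this point 93 mm, arm top 46 mm above the table. It moves on a circle about the hinge axis as the mirror turns.
- lens (a point): Centre of the front of the lens of the little black camera on the fixed rig, 159 mm from the hinge axis, 128 mm above the table. It looks at the mirror. Camera and mirror share one fixed base, so the camera stays put as the mirror turns.
- gaze: The camera's line of sight after reflection. Origin on the hinge axis, 24 mm above the table; +x is the horizontal direction seen by reflection (turns twice as far as the mirror; points at the camera at the stop). A thin dark needle below the mirror, reaching 63 mm out, shows it. The mark is seen mid-mirror when +x points at it in plan; heights suit by themselves.
- jug: White plastic bottle, 84 mm across, 210 mm tall. Bystander. Origin: centre of its underside.
- screwdriver: Screwdriver lying on the table. Bystander.
- pipe_tee: White plastic pipe tee, 100 mm long. Bystander. Origin: under its centre.
- dial: White plastic appliance knob, 52 mm across, 26 mm tall. Bystander. Origin: centre of its underside.
- dish: Small white ceramic dish, 68 mm across, 32 mm tall. Bystander. Origin: centre of its underside.
- lint_brush: Brush lying on the table. Bystander.
Mind the look-alikes: they are no part of the job. There is more than one size of the pad; the job needs the larger.

How it is judged (in metres and radians):
On the way:
1. the bracket lies flat on the pad in the empty compartment, lug at the open end, released (x of bracket in the frame of pad between -0.012 and 0.012 m and y of bracket in the frame of pad between -0.008 and 0.008 m and z of bracket in the frame of pad below 0.006 m and angle between bracket's own z axis and vertical below 0.08 rad and x of mark in the frame of pad above 0.035 m and contact force between bracket and the fingers below 0.1 N and linear speed of bracket below 0.03 m/s), for 0.3 s.
At the end, for the whole second after the job is handed in: Bracket released, flat (0.08 rad) and at rest on the pad, centred within 12 mm along and 8 mm across, lug at the open end; mirror held still by the fingers (over 0.5 N) with the reflected line of sight passing within 25 mm of the mark in plan (all of step 1 and y of mark in the frame of gaze between -0.025 and 0.025 m and x of mark in the frame of gaze above 0.05 m and contact force between the fingers and mirror above 0.5 N and angular speed of mirror below 0.1 rad/s); the arm keeps its last pose, push and grip.
It fails at once if the strap in the tray is moved more than 15 mm (distance of strap from where it was at the start of the episode above 0.015 m).
It fails at once if another thing on the table is moved more than 30 mm (distance of any of jug, screwdriver, pipe_tee, dial, dish, lint_brush from where it was at the start of the episode above 0.03 m).
It also fails if it takes over 42 s, if anything falls off the work surface, if the arm or the gripper's body presses on something with over 40 N, if the wrist force passes 120 N, or if a joint passes its speed limit or range.

### The arm

A 6-joint arm with a two-finger parallel gripper is mounted at the origin on the work surface. World frame = base frame: x ahead of the robot, y to its left, z up, the work surface at z = 0. Lengths are in mm, angles in rad, forces in N, time in s.
With the tool pointing down it reaches from about 275 to 1000 mm from the base axis. Payload 8.4 kg.
Tool frame: the origin (TCP) lies on the centre line of the jaws, within the pads' length; the fingertips stand 17 mm ahead of it and the grasp point (between the pads) lies 2 mm behind it (r.tcp_to_tips is the z of the fingertips in the tool frame, in mm); z points along the fingers, y is the direction in which the jaws open and shut (so a half turn about z gives the same grasp; the last joint's range is limited). The gripper opens to 85 mm and grips with 20 to 120 N. Pads are 22 mm wide; open, the fingers measure 114 mm over their backs; the gripper's body (76 mm by 85 mm) begins 54 mm behind the grasp point. The pads swing forward as they close: fully open they stand 13 mm farther back than shut.
Start: joints at [1.267, 0.353, 1.633, -0, 1.155, -0.002], TCP at [185.773, 596.755, 248.281] pointing down, gripper open.
Joint ranges: [-2.63, 2.63], [-0.92, 2.1], [0.06, 2.66], [-1.3, 4.44], [0, 2.69], [-3.02, 3.02]. Speed limits (rad/s): [2.22, 2.22, 2.79, 3.14, 3.14, 3.14].

### API

Orientations are given as [roll, pitch, yaw] about the fixed x, y, z axes, in that order (R = Rz(yaw) Ry(pitch) Rx(roll)).
In Python, from rig import r, cams, job gives the robot as it stands.
- The arm moves only by the tool drive_tool, never from a script. Its argument "deltas" is a list of rows, each a list of 4 numbers: the shift along the tool's x, y, z in cm, then the turn about the tool's z in rad. In form: [[x, y, z, roll], ...]. A call has 1 to 12 rows; each row shifts and turns the commanded pose from where the row before left it, along the tool's axes as they then stand; what a row does not reach is not made up. A row lasts 1/12 s, in which the tool goes at most 41.7 mm and 7.16 degrees, less where a joint would pass 70% of its speed; a pose out of reach is approached as far as the arm can. A call with a gripper value outside its range is refused whole. "jaw" is the closure, from 0 (fully open) to 1 (shut), set as the call begins (left out, the last holds). The fingers move at their own pace and stop on an object; "force" is the grip in N (left out, the last holds). Time passes only in rows, so rows that do not move let the fingers close. It gives the time, the measured TCP pose, the force and the opening at its end, in the units of the state.
- r.sense(): the state, without advancing time (a new reading comes with each control period).
- cams.grab_frame(name): name is "side" or "top" or "wrist"; returns (picture, depth): 384x512x3 uint8, red, green, blue; 384x512 float32, mm along the optical axis (not along the pixel's ray), 0 where there is no reading.
- cams.camera_params(name): a dict with "fx", "fy", "cx", "cy" (pixels), "R" (3x3) and "t" (3): a world point X has camera coordinates R X + t. Camera axes: x right, y down, z forward; pixel columns grow to the right and rows downward; lengths in mm; the calibration is good to about 2 mm. A picture is of the moment at which its call begins: read the wrist's pose just before it. camera_params takes no time and is no camera call; for the wrist camera it gives the pose at the moment of the call.
- job.sign_off(): hands the job in, once; it reports no verdict.
The state is a dict: "clock": time; "qpos": joint angles; "qvel": joint speeds; "joint_efforts": joint torques, N m; "eef_pos": TCP position; "tcp_rot": TCP orientation; "contact_force": force on the tool from outside, world axes, zero at the start; "wrist_torque": the same for the moment, N m; "opening": opening from 0.0 (shut) to 1.0 (fully open).
Only numpy, scipy, OpenCV 4.12 (cv2) and the standard library are available. Lean on these libraries where they do the work, as an engineer would, in place of code of your own. Each camera call takes 0.05 s, during which the arm holds its last target. There are 200 camera calls.

## Working session

There is one attempt and no reset: what is moved stays moved. The work goes in short steps, Python scripts to look and compute and a tool call to move; the robot and the scene stay as the last step left them, time stands still between calls to the robot, and variables do not carry over. Pictures are saved under pics/ and viewed, about 8 in all and at most 12, crops included, and the job is handed in when it is done.

Besides the shell and the picture viewer there is one more tool, called after "Emit:" in YAML: its name, and indented under it one key for each argument. drive_tool: Moves the arm, as the interface text tells. Its arguments: {"type":"object","properties":{"deltas":{"type":"array"},"jaw":{"type":"number"},"force":{"type":"number"}},"required":["deltas"]}

```bash
mkdir -p pics; ls
python3 - <<'E'
from rig import r,cams,job
import cv2,numpy as np
for n in ("top","side"):
    im,d=cams.grab_frame(n); np.savez(f"pics/{n}0.npz",im=im,d=d,**cams.camera_params(n))
    cv2.imwrite(f"pics/{n}0.png",cv2.resize(im[:,:,::-1],(800,600),interpolation=cv2.INTER_CUBIC))
    p=cams.camera_params(n); print(n,{k:np.round(v,3).tolist() for k,v in p.items()})
print(r.sense(), r.tcp_to_tips)
E
```

```text
pics
top {'fx': 390.14, 'fy': 390.14, 'cx': 257.608, 'cy': 187.928, 'R': [[-0.011, -1.0, -0.015], [-1.0, 0.012, -0.025], [0.026, 0.014, -1.0]], 't': [-19.851, 519.533, 1076.986]}
side {'fx': 405.166, 'fy': 405.166, 'cx': 254.609, 'cy': 187.987, 'R': [[0.761, -0.649, -0.023], [-0.354, -0.385, -0.853], [0.544, 0.657, -0.522]], 't': [-414.931, 267.793, 1051.328]}
{'clock': 0.1, 'qpos': array([ 1.26659030e+00,  3.53588875e-01,  1.63405422e+00, -1.83375450e-05,
        1.15518242e+00, -2.40026801e-03]), 'qvel': array([-2.99422768e-04, -1.61186590e-03, -1.34763537e-03,  1.11173677e-03,
        6.25923165e-05,  2.34933601e-03]), 'joint_efforts': array([-1.79088158e-03, -6.06354189e+01, -3.42818356e+01, -3.12354132e-05,
        4.05525294e-03, -1.46435968e-05]), 'eef_pos': array([185.664239  , 596.36959584, 247.63287015]), 'tcp_rot': array([-3.14035975e+00,  1.38080595e-05,  2.83979432e+00]), 'contact_force': array([ 0.22387125,  0.20537585, -0.09831792]), 'wrist_torque': array([-0.00575712, -0.0289033 , -0.0747118 ]), 'opening': 0.999493985930717} 17.0
```

View pics/top0.png

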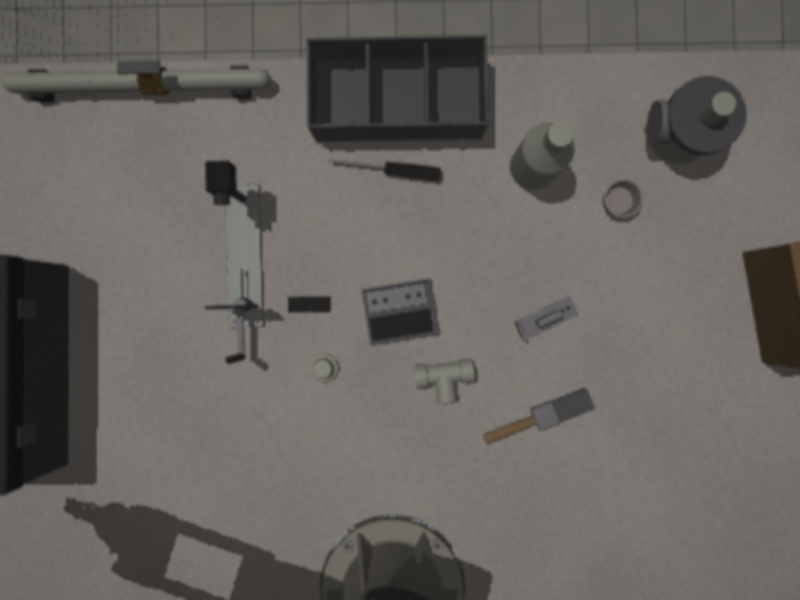

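View pics/side0.png

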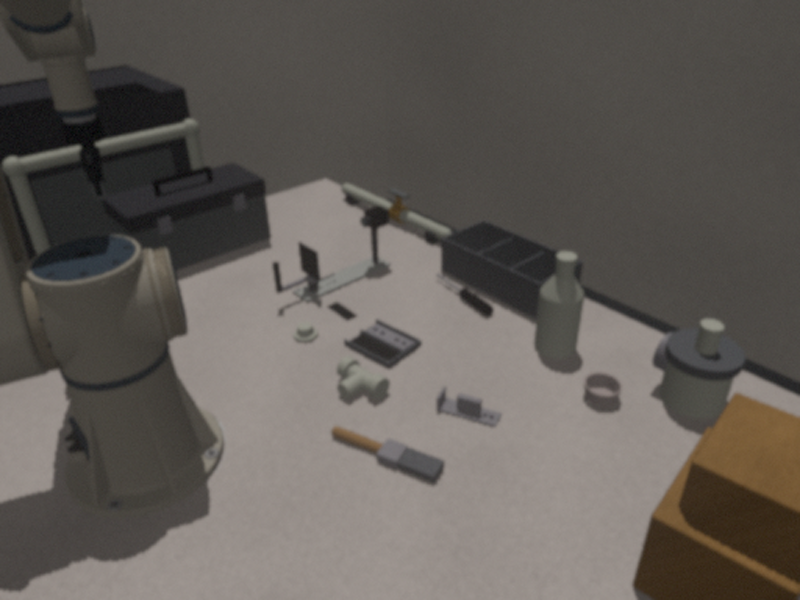

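The top view (800 px) shows the bracket at about (547,318), with the lug at its left end near (522,330). The tray is at (401,311), with the strap in its upper compartment and the black pad in the lower one at (403,323). The mirror hinge is near (238,307), the post near (235,357) and the camera at (221,180). The bar at (310,304) is the small pad look-alike. The side view agrees.

```bash
cat > h.py <<'E'
import numpy as np,cv2
from scipy.spatial.transform import Rotation as Ro
def ray(p,u,v):
    R=np.array(p["R"]);t=np.array(p["t"])
    d=R.T@np.array([(u-p["cx"])/p["fx"],(v-p["cy"])/p["fy"],1.]);return -R.T@t,d
def atz(p,u,v,z):
    o,d=ray(p,u,v);return o+d*(z-o[2])/d[2]
def tri(obs):  # [(p,u,v),...] -> point, residual
    A=np.zeros((3,3));b=np.zeros(3);L=[]
    for p,u,v in obs:
        o,d=ray(p,u,v);d=d/np.linalg.norm(d);M=np.eye(3)-np.outer(d,d);A+=M;b+=M@o;L.append((M,o))
    X=np.linalg.solve(A,b);return X,[round(float(np.linalg.norm(M@(X-o))),1) for M,o in L]
def proj(p,X):
    c=np.array(p["R"])@np.array(X)+np.array(p["t"]);return [p["cx"]+p["fx"]*c[0]/c[2],p["cy"]+p["fy"]*c[1]/c[2]]
def cloud(p,d):
    v,u=np.indices(d.shape);c=np.stack([(u-p["cx"])/p["fx"]*d,(v-p["cy"])/p["fy"]*d,d],-1)
    W=(c-np.array(p["t"]))@np.array(p["R"]);W[d<=0]=np.nan;return W
E
python3 - <<'E'
from h import *
T=dict(np.load("pics/top0.npz"));S=dict(np.load("pics/side0.npz"));k=1.5625
for n,u,v,z in [("brk",547,318,5),("lugtop",521,330,30),("brkR",575,305,5),("trayUL",363,291,14),("trayUR",431,280,14),("trayLL",371,343,14),("trayLR",438,333,14),("pad",403,323,6),("hinge",238,307,46),("post",235,357,112),("cam",221,180,128),("lens",221,203,128)]:
    print(n,atz(T,u/k,v/k,z).round(0))
print("posttop tri",tri([(T,235/k,357/k),(S,278/k,264/k)]))
print("rib tri",tri([(T,550/k,316/k),(S,469/k,399/k)]))
im=T["im"][:,:,::-1]
a=cv2.resize(im[170:230,220:380],(800,300),interpolation=cv2.INTER_CUBIC)
b=cv2.resize(im[95:245,120:180],(320,800),interpolation=cv2.INTER_CUBIC)
b=cv2.rotate(b,cv2.ROTATE_90_COUNTERCLOCKWISE)
o=np.vstack([a,b[:300]]);cv2.imwrite("pics/crop1.png",cv2.convertScaleAbs(o,alpha=1.7))
W=cloud(T,T["d"]);m=(W[...,2]>20)
E
```

```text
brk [ 473. -281.    5.]
lugtop [ 453. -231.   30.]
brkR [ 496. -331.    5.]
trayUL [525.  44.  14.]
trayUR [543. -76.  14.]
trayLL [433.  31.  14.]
trayLR [449. -88.  14.]
pad [467. -26.   6.]
hinge [499. 257.  46.]
post [418. 243. 112.]
cam [701. 259. 128.]
lens [664. 260. 128.]
posttop tri (array([416.06435217, 245.5503768 , 106.62211692]), [1.7, 1.7])
rib tri (array([ 475.06574409, -280.01352206,   26.90164447]), [2.5, 2.5])
```

View pics/crop1.png

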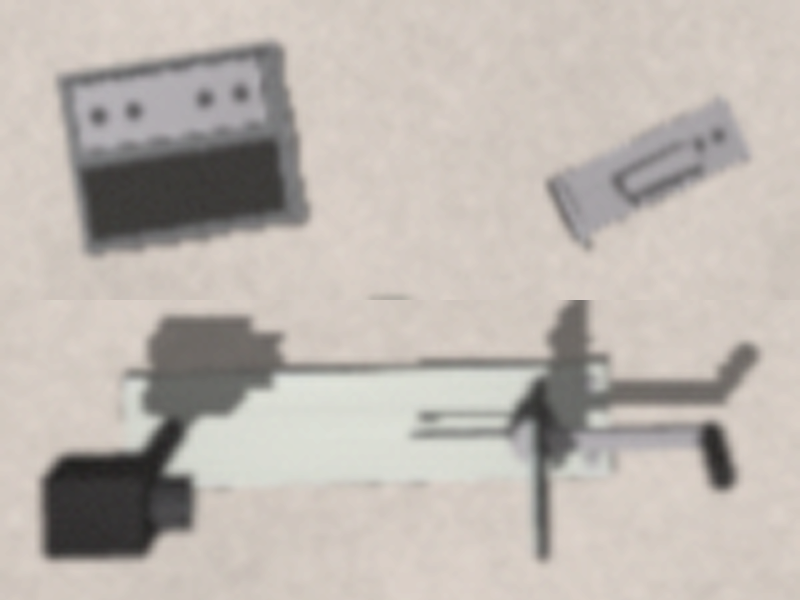

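```bash
cat >> h.py <<'E'
def plan(s,tx,ty,tz,yaw,n=None):
    "deltas in tool axes (cm) at present yaw, then turn"
    R=Ro.from_euler("xyz",s["tcp_rot"]).as_matrix();d=R.T@(np.array([tx,ty,tz])-s["eef_pos"])/10
    turn=-(yaw-s["tcp_rot"][2]);turn=(turn+np.pi)%(2*np.pi)-np.pi
    print("delta cm",d.round(2),"rows>=",np.linalg.norm(d)/4.17,"turn",round(turn,3),"rows>=",abs(turn)/.125)
E
python3 - <<'E'
from h import *
from rig import r,cams
p=cams.camera_params("wrist");s=r.sense();R=Ro.from_euler("xyz",s["tcp_rot"]).as_matrix()
C=-p["R"].T@p["t"];print("cam in tool",(R.T@(C-s["eef_pos"])).round(1));print((p["R"]@R).round(3),p["fx"],p["cx"],p["cy"])
T=dict(np.load("pics/top0.npz"));g=lambda x,y,z:atz(T,219.9+x/5,169.9+y/5,z)
a,b,c,d=g(552,182,30),g(587,245,30),g(722,98,5),g(745,158,5)
print("brk",a.round(),b.round(),c.round(),d.round());u=(a+b-c-d)/2;print("axis",np.arctan2(u[1],u[0]),"end-c+55",((c+d)/2+55*u/np.linalg.norm(u)).round())
t=[g(60,77,14),g(278,43,14),g(305,218,14),g(88,250,14)];print("tray",np.mean(t,0).round(),np.array(t).round().tolist())
plan(s,474,-281,230,1.98)
E
```

```text
cam in tool [  67.7    0.3 -127.4]
[[ 0.     1.    -0.002]
 [-0.964 -0.    -0.267]
 [-0.267  0.001  0.964]] 294.1067670553267 251.23026046471367 187.2121761290552
brk [ 467. -222.   30.] [ 432. -241.   30.] [ 512. -321.    5.] [ 478. -333.    5.]
axis 2.0125899170258243 end-c+55 [ 472. -279.   18.]
tray [488. -22.  14.] [[527.0, 45.0, 14.0], [545.0, -76.0, 14.0], [448.0, -89.0, 14.0], [432.0, 30.0, 14.0]]
delta cm [-53.61 -75.2    1.86] rows>= 22.15113296680198 turn 0.86 rows>= 6.878354534486597
```

Emit:
drive_tool:
  deltas:
    - [-2.23,-3.13,0.08,0]
    - [-2.23,-3.13,0.08,0]
    - [-2.23,-3.13,0.08,0]
    - [-2.23,-3.13,0.08,0]
    - [-2.23,-3.13,0.08,0]
    - [-2.23,-3.13,0.08,0]
    - [-2.23,-3.13,0.08,0]
    - [-2.23,-3.13,0.08,0]
    - [-2.23,-3.13,0.08,0]
    - [-2.23,-3.13,0.08,0]
    - [-2.23,-3.13,0.08,0]
    - [-2.23,-3.13,0.08,0]

```text
clock: 1.1
eef_pos: [329.5, 156.8, 238.7]
tcp_rot: [3.141, 0.0, 2.84]
contact_force: [1.3, -0.0, 0.5]
opening: 1.002
```

Emit:
drive_tool:
  deltas:
    - [-2.23,-3.13,0.08,0]
    - [-2.23,-3.13,0.08,0]
    - [-2.23,-3.13,0.08,0]
    - [-2.23,-3.13,0.08,0]
    - [-2.23,-3.13,0.08,0]
    - [-2.23,-3.13,0.08,0]
    - [-2.23,-3.13,0.08,0]
    - [-2.23,-3.13,0.08,0]
    - [-2.23,-3.13,0.08,0]
    - [-2.23,-3.13,0.08,0]
    - [-2.23,-3.13,0.08,0]
    - [-2.23,-3.13,0.08,0]

```text
clock: 2.1
eef_pos: [473.4, -281.6, 228.7]
tcp_rot: [3.141, -0.0, 2.839]
contact_force: [0.2, -0.0, 0.6]
opening: 1.0
```

Emit:
drive_tool:
  deltas:
    - [0,0,0,0.12]
    - [0,0,0,0.12]
    - [0,0,0,0.12]
    - [0,0,0,0.12]
    - [0,0,0,0.12]
    - [0,0,0,0.12]
    - [0,0,0,0.12]
    - [0,0,0,0]
    - [0,0,0,0]

```text
clock: 2.85
eef_pos: [473.3, -279.5, 228.9]
tcp_rot: [-3.141, -0.0, 2.004]
contact_force: [0.7, -0.2, -1.1]
opening: 1.0
```

```bash
cat > snap.py <<'E'
import sys
from h import *
from rig import r,cams
n=sys.argv[1];p=cams.camera_params("wrist");im,d=cams.grab_frame("wrist");s=r.sense()
np.savez(f"pics/{n}.npz",im=im,d=d,**p)
cv2.imwrite(f"pics/{n}.png",cv2.resize(im[:,:,::-1],(800,600),interpolation=cv2.INTER_CUBIC))
print(s["clock"],s["eef_pos"].round(1),s["tcp_rot"].round(3),s["qpos"].round(2),s["contact_force"].round(1),s["opening"])
E
python3 snap.py w1
```

```text
2.9 [ 473.4 -279.5  228.9] [-3.141 -0.     2.004] [-0.54  0.26  1.81  0.    1.07 -0.97] [-0.1  1.1  0.4] 0.9967113942994201
```

View pics/w1.png

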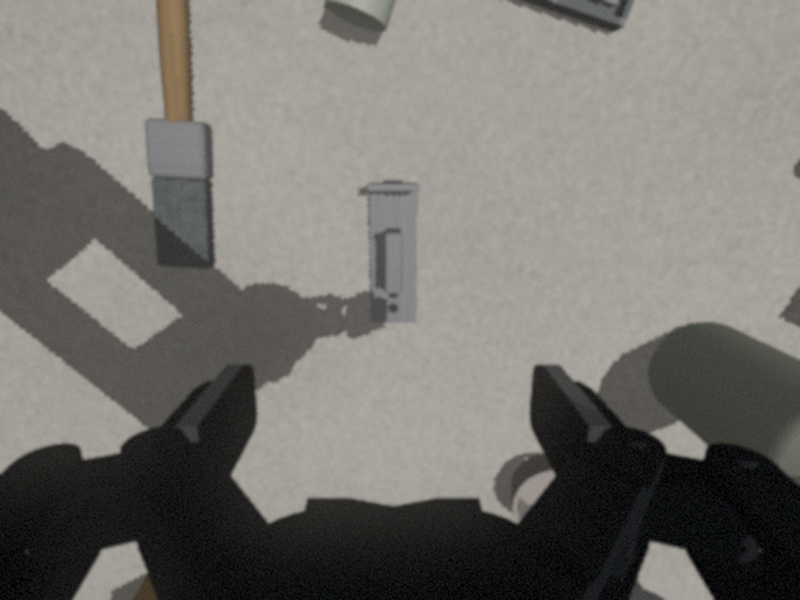

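Wrist picture: the bracket is upright in the image. Lug edge at (369–418,187), near end at (372–416,321), rib about (387–402, 231–292). I'll take the rib from the depth image and check it against these pixels.

Run:
```python
from h import *
from rig import r
p=dict(np.load("pics/w1.npz"));k=1.5625;W=cloud(p,p["d"])
sub=W[110:215,225:275].reshape(-1,3)
print("table z",np.nanmedian(W[100:200,280:330,2]))
print("z hist",np.histogram(sub[:,2],bins=range(-5,45,5)))
m=sub[(sub[:,2]>24)&(sub[:,2]<45)];u=np.array([np.cos(2.0),np.sin(2.0)]);c=np.array([472,-279])
q=np.c_[(m[:,:2]-c)@u,(m[:,:2]-c)@[-u[1],u[0]]];rib=m[q[:,0]<35];lug=m[q[:,0]>=35]
for n,s in(("rib",rib),("lug",lug)):
    (cx,cy),wh,a=cv2.minAreaRect(s[:,:2].astype(np.float32));print(n,len(s),np.round([cx,cy,*wh,a],1),np.percentile(s[:,2],[10,50,90]).round(1))
pl=sub[(sub[:,2]>2.5)&(sub[:,2]<12)];print("plate",len(pl),np.round(cv2.minAreaRect(pl[:,:2].astype(np.float32))[0],1),cv2.minAreaRect(pl[:,:2].astype(np.float32))[1:])
for n,x,y,z in[("lugL",369,187,30),("lugR",418,187,30),("endL",372,322,5),("endR",416,320,5),("ribTL",387,231,35),("ribTR",402,231,35),("ribBR",402,292,35)]:print(n,atz(p,x/k-.2,y/k-.2,z).round(1))
s=r.sense();plan(s,473,-279,29,2.0)
```

```text
table z 1.8756425462618491
z hist (array([  17, 2535, 2032,   25,    3,   12,   31,  181,  388]), array([-5,  0,  5, 10, 15, 20, 25, 30, 35, 40]))
rib 416 [ 473.  -278.2   11.2   43.6   24.8] [35.3 36.6 37.6]
lug 186 [ 450.7 -230.    34.5    6.2   24.8] [27.9 31.7 32.8]
plate 2483 [ 472.2 -280.9] ((62.147159576416016, 128.72813415527344), 24.89673614501953)
lugL [ 436.2 -237.2   30. ]
lugR [ 467. -223.   30.]
endL [ 480.9 -334.8    5. ]
endR [ 512.4 -318.4    5. ]
ribTL [ 459.9 -259.1   35. ]
ribTR [ 469.4 -254.7   35. ]
ribBR [ 488.2 -294.7   35. ]
delta cm [ 6.000e-02 -1.000e-02  1.999e+01] rows>= 4.793437516820493 turn 0.004 rows>= 0.032496062960870375
```

Emit:
drive_tool:
  deltas:
    - [0.1,0,3.2,0]
    - [0,0,3.2,0]
    - [0,0,3.2,0]
    - [0,0,3.0,0]
    - [0,0,2.8,0]
    - [0,0,2.0,0]
    - [0,0,1.5,0]
    - [0,0,1.1,0]
    - [0,0,0,0]
    - [0,0,0,0]
  jaw: 0.4
  force: 50

```text
clock: 3.73
eef_pos: [473.0, -278.6, 29.0]
tcp_rot: [-3.141, -0.001, 2.001]
contact_force: [0.0, 0.5, 0.8]
opening: 0.605
```

Emit:
drive_tool:
  deltas:
    - [0,0,0,0]
    - [0,0,0,0]
    - [0,0,0,0]
    - [0,0,0,0]
    - [0,0,0,0]
    - [0,0,0,0]
    - [0,0,0,0]
    - [0,0,0,0]
  jaw: 1
  force: 50

```text
clock: 4.4
eef_pos: [473.9, -279.1, 30.2]
tcp_rot: [3.14, 0.002, 2.0]
contact_force: [0.7, -0.5, 6.9]
opening: 0.127
```

Emit:
drive_tool:
  deltas:
    - [0,0,-1,0]
    - [0,0,-2,0]
    - [0,0,-3,0]
    - [0,0,-3,0]
    - [0,0,-3,0]
    - [0,0,-3,0]
    - [0,0,0,0]
    - [0,0,0,0]
    - [0,0,0,0]

```text
clock: 5.15
eef_pos: [472.6, -278.4, 179.0]
tcp_rot: [-3.141, -0.0, 2.0]
contact_force: [0.1, -0.6, -1.8]
opening: 0.126
```

```bash
python3 snap.py w2
python3 - <<'E'
from h import *
from rig import r
s=r.sense()
plan(s,510,-40,180,1.72)
plan(s,520,-25,180,1.72)
E
```

```text
5.2 [ 472.3 -278.2  178.3] [-3.141e+00 -1.000e-03  2.000e+00] [-0.54  0.32  1.86 -0.    0.97 -0.96] [ 0.7 -0.1 -2.3] 0.12668531063068755
delta cm [20.09 13.34 -0.16] rows>= 5.7832738816501355 turn 0.28 rows>= 2.2388822877758727
delta cm [21.04 14.87 -0.16] rows>= 6.178698401075036 turn 0.28 rows>= 2.2388822877758727
```

Run:
```python
from h import *
from rig import r
s=r.sense()
plan(s,482,-145,200,1.72)
p=dict(np.load("pics/w2.npz"));W=cloud(p,p["d"])
R=Ro.from_euler("xyz",s["tcp_rot"]).as_matrix();Q=(W-s["eef_pos"])@R
m=(np.abs(Q[...,0])<75)&(np.abs(Q[...,1])<30)&(Q[...,2]>-10)&(Q[...,2]<60)
q=Q[m];print(len(q))
pl=q[(q[:,2]>15)&(q[:,2]<40)&(q[:,0]>24)&(q[:,0]<50)];print("plate z",np.median(pl[:,2]),np.c_[pl[:,:2],np.ones(len(pl))].shape, np.linalg.lstsq(np.c_[pl[:,:2],np.ones(len(pl))],pl[:,2],rcond=None)[0],pl[:,1].min(),pl[:,1].max())
lg=q[(q[:,0]>45)&(q[:,2]<10)];print("lug",len(lg),np.median(lg,0),lg.min(0),lg.max(0))
```

```text
delta cm [11.71  6.42 -2.16] rows>= 3.244571457632468 turn 0.28 rows>= 2.2388822877758727
9886
plate z 22.744162602534438 (2942, 3) [-2.31610326e-03 -1.88554981e-03  2.28297208e+01] -17.45563558166781 18.636726513077853
lug 1282 [53.75523259  0.40840412 -1.92786956] [ 50.51545144 -17.13624121  -4.30153307] [57.44129884 18.52982908  9.97766536]
```

Emit:
drive_tool:
  deltas:
    - [2.34,1.28,-0.43,0]
    - [2.34,1.28,-0.43,0]
    - [2.34,1.28,-0.43,0]
    - [2.34,1.28,-0.43,0]
    - [2.34,1.28,-0.43,0]
    - [0,0,0,0.1]
    - [0,0,0,0.1]
    - [0,0,0,0.08]
    - [0,0,0,0]
    - [0,0,0,0]

```text
clock: 6.03
eef_pos: [481.9, -145.4, 199.4]
tcp_rot: [-3.139, -0.001, 1.723]
contact_force: [-0.6, 0.1, -1.6]
opening: 0.131
```

```bash
python3 snap.py w3
```

```text
6.0833 [ 482.  -145.5  199.6] [-3.140e+00 -1.000e-03  1.723e+00] [-0.3   0.22  1.94 -0.    0.98 -0.45] [ 0.4 -0.2 -1.6] 0.1261447288743038
```

View pics/w3.png

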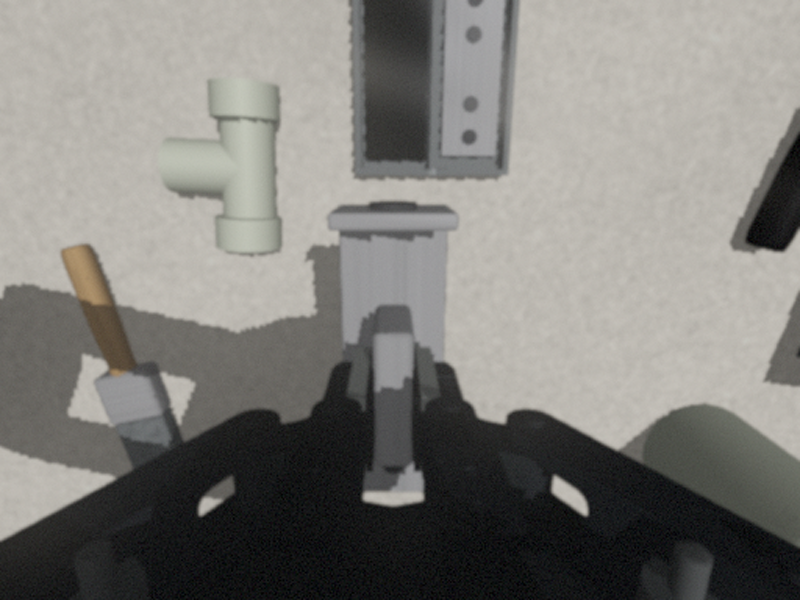

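Wrist picture with the bracket held: tray near (closed) end corners at (355,177) and (507,175). Walls run up to (354,0) and (518,0), divider at 430–440. The pad is in the left compartment, x 362–430, and the strap is in the right one.

Run:
```python
from h import *
p=dict(np.load("pics/w3.npz"));k=1.5625;P=lambda x,y,z:atz(p,x/k-.2,y/k-.2,z)
A=P(355,177,14);B=P(507,175,14);C=P(354,2,14);D=P(517,2,14)
print(A.round(1),B.round(1),C.round(1),D.round(1),np.linalg.norm(A-B))
for a,b in((A,C),(B,D)):print("dir",np.arctan2(*(b-a)[[1,0]]))
print("near edge dir",np.arctan2(*(B-A)[[1,0]])+np.pi/2)
for th in(1.715,1.735):
    u=np.array([np.cos(th),np.sin(th)]);v=np.array([-u[1],u[0]])
    c=(A+B)[:2]/2+62*u;print("tray c",c.round(1),"pad",(c+24*v).round(1))
# pad sides
for y in(40,140):
    l,rr=P(362,y,6),P(430,y,6);print("pad sides",l.round(1),rr.round(1),"walls out",P(355,y,14).round(1),"div",P(428,y,14).round(1),P(441,y,14).round(1))
W=cloud(p,p["d"]);print("pad depth z",np.nanmedian(W[30:90,240:268,2]),"wall z",np.nanmedian(W[20:100,227:230,2]),"table",np.nanmedian(W[20:120,190:215,2]))
```

```text
[447.9 -88.7  14. ] [546.8 -72.3  14. ] [434.   12.5  14. ] [530.9  27.2  14. ] 100.26246234954333
dir 1.7066571259379912
dir 1.7287445153293455
near edge dir 1.7353797738341172
tray c [488.4 -19.1] pad [464.6 -22.6]
tray c [487.2 -19.3] pad [463.5 -23.2]
pad sides [440.8  -5.4   6. ] [483.   1.   6.] walls out [437.3  -7.9  14. ] div [481.5  -1.1  14. ] [4.894e+02 1.000e-01 1.400e+01]
pad sides [448.7 -64.6   6. ] [493.3 -57.8   6. ] walls out [444.8 -65.7  14. ] div [491.5 -58.5  14. ] [499.8 -57.3  14. ]
pad depth z 7.918983289615155 wall z 15.788478832990737 table 1.8565557704542266
```

Run:
```python
from h import *
from rig import r
plan(r.sense(),464.3,-23.5,80,1.72)
```

```text
delta cm [12.32  0.12 11.97] rows>= 4.119149245441032 turn 0.003 rows>= 0.021271989136138814
```

Emit:
drive_tool:
  deltas:
    - [2.46,0.03,1.0,0]
    - [2.46,0.03,1.0,0]
    - [2.46,0.02,1.0,0]
    - [2.46,0.02,1.0,0]
    - [2.46,0.02,2.0,0]
    - [0,0,3.0,0]
    - [0,0,3.0,0]
    - [0,0,0,0]
    - [0,0,0,0]
    - [0,0,0,0]

```text
clock: 6.92
eef_pos: [466.1, -24.1, 81.4]
tcp_rot: [3.141, 0.0, 1.72]
contact_force: [0.4, -0.0, -1.1]
opening: 0.124
```

Run:
```python
from h import *
from rig import r,cams
s=r.sense();print(s["clock"])
plan(s,464.3,-23.5,36.5,1.72)
p=cams.camera_params("top");T,d=cams.grab_frame("top");S,_=cams.grab_frame("side")
a=cv2.resize(T[170:230,215:295],(800,600),interpolation=cv2.INTER_CUBIC)
b=cv2.resize(S[190:250,205:285],(800,600),interpolation=cv2.INTER_CUBIC)
o=cv2.resize(np.vstack([a[:,:,::-1],b[:,:,::-1]]),(400,600));cv2.imwrite("pics/c2.png",np.hstack([cv2.resize(a[:,:,::-1],(400,300)),cv2.resize(b[:,:,::-1],(400,300))]))
```

```text
6.9167
delta cm [ 0.09 -0.17  4.49] rows>= 1.0779691972077559 turn 0.0 rows>= 0.0018047098564792918
```

Emit:
drive_tool:
  deltas:
    - [0.1,-0.2,1.0,0]
    - [0,0,1.0,0]
    - [0,0,0.8,0]
    - [0,0,0.6,0]
    - [0,0,0.4,0]
    - [0,0,0.3,0]
    - [0,0,0.3,0]
    - [0,0,0,0]
    - [0,0,0,0]
    - [0,0,0,0]

```text
clock: 7.85
eef_pos: [463.5, -23.1, 36.6]
tcp_rot: [3.141, 0.0, 1.72]
contact_force: [0.3, -0.1, -1.3]
opening: 0.129
```

Not in contact yet: the load still reads the bracket's weight. I'll lower it by half millimetres.

Emit:
drive_tool:
  deltas:
    - [0,0,0.05,0]
    - [0,0,0.05,0]
    - [0,0,0.05,0]
    - [0,0,0,0]
    - [0,0,0,0]

```text
clock: 8.27
eef_pos: [463.6, -23.1, 36.2]
tcp_rot: [3.141, 0.0, 1.72]
contact_force: [-4.9, 0.6, 18.9]
opening: 0.126
```

Emit:
drive_tool:
  deltas:
    - [0,0,-0.05,0]
    - [0,0,0,0]
    - [0,0,0,0]
    - [0,0,0,0]
    - [0,0,0,0]
    - [0,0,0,0]
  jaw: 0.6

```text
clock: 8.77
eef_pos: [463.3, -23.2, 35.5]
tcp_rot: [-3.141, -0.0, 1.72]
contact_force: [-0.2, 0.3, 0.1]
opening: 0.394
```

Emit:
drive_tool:
  deltas:
    - [0,0,-1,0]
    - [0,0,-2,0]
    - [0,0,-3,0]
    - [0,0,-3,0]
    - [-1,0,-3,0]
    - [-3,0,-3,0]
    - [-3,0,-1,0]
    - [0,0,0,0]
    - [0,0,0,0]
    - [0,0,0,0]

```text
clock: 9.6
eef_pos: [473.1, -91.6, 195.0]
tcp_rot: [-3.141, -0.001, 1.719]
contact_force: [0.1, 0.8, -0.3]
opening: 0.4
```

```bash
python3 snap.py w4
```

```text
9.65 [472.8 -91.2 194.6] [-3.14e+00 -1.00e-03  1.72e+00] [-0.19  0.2   1.99  0.    0.96 -0.34] [-0.3 -0.   0.1] 0.40074073163362806
```

View pics/w4.png

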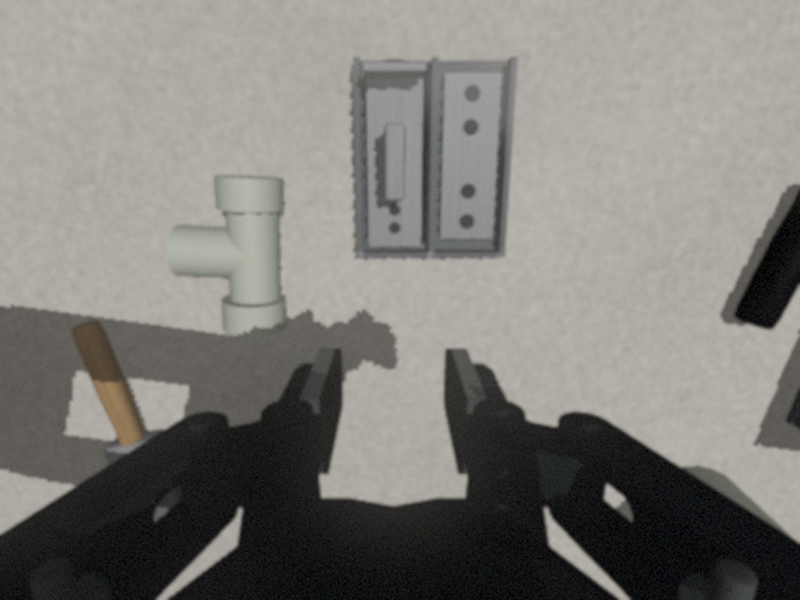

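The bracket lies in the left compartment, lug at the open end (397,64), rib at (386–405,124–200), near end at y≈247. The tray outline runs from (356,256) to (516,58).

Run:
```python
from h import *
from rig import r,cams
p=dict(np.load("pics/w4.npz"));k=1.5625;P=lambda x,y,z:atz(p,x/k-.2,y/k-.2,z)
A,B,C,D=P(356,256,14),P(504,256,14),P(353,58,14),P(516,58,14);c=np.mean([A,B,C,D],0);print([q.round(1) for q in(A,B,C,D)],c)
u=(C+D-A-B)[:2];u/=np.linalg.norm(u);th=np.arctan2(u[1],u[0]);v=np.array([-u[1],u[0]])
f=lambda X:[round(float((X-c)[:2]@u),1),round(float((X-c)[:2]@v),1)]
print("th",th)
for n,x,y,z in[("endL",367,247,11),("endR",422,247,11),("lugtop",397,66,36),("ribfarL",386,125,41),("ribfarR",405,125,41),("ribnear",396,200,41)]:print(n,P(x,y,z).round(1),"tray",f(P(x,y,z)))
W=cloud(p,p["d"])
for z0,z1,n in((36,46,"rib"),(28,37,"hi")):
    w=W[35:165,228:276].reshape(-1,3);w=w[(w[:,2]>z0)&(w[:,2]<z1)];e=cv2.minAreaRect(w[:,:2].astype(np.float32));print(n,len(w),e,f(np.array([*e[0],0])))
pl=W[60:155,238:268].reshape(-1,3);pl=pl[(pl[:,2]>7)&(pl[:,2]<19)];print("plate tilt",np.linalg.lstsq(np.c_[pl[:,:2]-c[:2],np.ones(len(pl))],pl[:,2],rcond=None)[0])
mk=c[:2]+24*v+58*u;print("mark ~",mk)
# mirror from top depth
T=dict(np.load("pics/top0.npz"));WT=cloud(T,T["d"])
a=WT[215:238,140:165].reshape(-1,3);a=a[a[:,2]>85];print("post",len(a),np.median(a,0),np.percentile(a[:,2],95))
b=WT[185:210,125:175].reshape(-1,3);b=b[b[:,2]>80];print("mirror",len(b),cv2.minAreaRect(b[:,:2].astype(np.float32)),np.percentile(b[:,2],[5,95]))
l=WT[120:132,130:155].reshape(-1,3);l=l[l[:,2]>100];print("lens",len(l),l.min(0) if len(l) else"",np.median(l,0))
```

```text
[array([447.1, -86.4,  14. ]), array([546.8, -71.5,  14. ]), array([429.8,  35. ,  14. ]), array([528.2,  49.7,  14. ])] [487.98065433 -18.28889834  14.        ]
th 1.7180093971844215
endL [453.6 -79.7  11. ] tray [-55.7, 43.0]
endR [490.8 -74.1  11. ] tray [-55.6, 5.4]
lugtop [457.5  30.4  36. ] tray [52.6, 23.1]
ribfarL [455.9  -2.3  41. ] tray [20.5, 29.3]
ribfarR [466.8  -0.7  41. ] tray [20.6, 18.4]
ribnear [468.  -43.5  41. ] tray [-22.0, 23.5]
rib 881 ((461.135009765625, -6.150627136230469), (35.5027961730957, 76.38134765625), 8.367242813110352) [15.9, 24.8]
hi 139 ((455.58428955078125, 30.47931671142578), (35.1982421875, 7.343206882476807), 8.778423309326172) [53.0, 24.9]
plate tilt [5.62197049e-05 3.74529127e-05 1.28742992e+01]
mark ~ [455.73269388  35.56339082]
post 39 [415.67676568 250.93724167 110.50146431] 113.86799989362126
mirror 100 ((502.10675048828125, 254.12525939941406), (7.745151996612549, 67.0516128540039), 1.5846294164657593) [ 94.04674892 122.003028  ]
lens 156 [663.04826921 239.54247509 112.54206432] [678.57745358 255.74289774 139.67942257]
```

Bracket is within about 1 mm of the compartment centre and flat. Mark is at about (456,34). Next, a closer look at the mirror.

Run:
```python
from h import *
from rig import r
plan(r.sense(),450,150,235,1.72)
```

```text
delta cm [24.2   1.31 -4.02] rows>= 5.891250299784055 turn -0.0 rows>= 0.0032565139196236714
```

Emit:
drive_tool:
  deltas:
    - [3.4,0.2,-0.6,0]
    - [3.4,0.2,-0.6,0]
    - [3.5,0.2,-0.6,0]
    - [3.5,0.2,-0.6,0]
    - [3.5,0.2,-0.6,0]
    - [3.5,0.2,-0.6,0]
    - [3.4,0.1,-0.4,0]
    - [0,0,0,0]
    - [0,0,0,0]
    - [0,0,0,0]

```text
clock: 10.48
eef_pos: [449.6, 149.6, 234.2]
tcp_rot: [-3.14, 0.001, 1.722]
contact_force: [-0.1, 0.4, 0.5]
opening: 0.4
```

```bash
python3 snap.py w5
```

```text
10.5333 [449.9 149.  234.3] [-3.14e+00  1.00e-03  1.72e+00] [ 0.32  0.13  1.96 -0.    1.05  0.17] [-0.2 -0.3  0.6] 0.39938723156855455
```

View pics/w5.png

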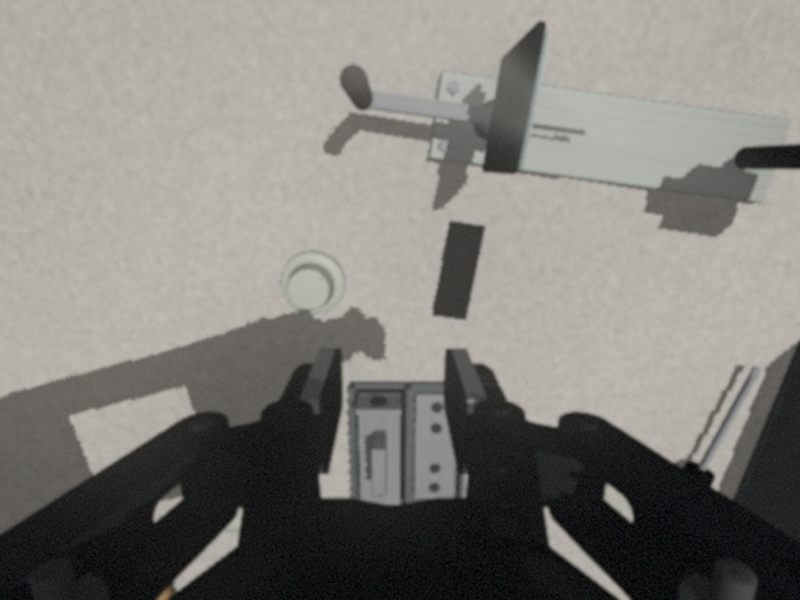

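Run:
```python
from h import *
p=dict(np.load("pics/w5.npz"));T=dict(np.load("pics/top0.npz"));k=1.5625;P=lambda x,y,z:atz(p,x/k-.2,y/k-.2,z)
print("top tri",tri([(p,353/k-.2,76/k-.2),(T,146.2,230.2)]))
print("top@112",P(353,76,112),atz(T,146.2,230.2,112)); print("base@46",P(364,103,46),atz(T,155.2,228,46))
W=cloud(p,p["d"]);a=W[40:60,215:240].reshape(-1,3);a=a[a[:,2]>100];print("depth post",len(a),np.median(a,0),a[:,2].max())
b=W[10:112,308:350].reshape(-1,3);b=b[(b[:,2]>65)&(b[:,2]<150)];e=cv2.minAreaRect(b[:,:2].astype(np.float32));print("mirror",len(b),e,np.percentile(b[:,2],[2,98]))
print("mirror top R/near edge",P(543,24,127),"bottom",[P(523,171,z).round(0) for z in(50,95,122)])
print("needle",P(530,126,24),P(583,131,24))
```

```text
top tri (array([411.68639375, 259.56521391,  92.30088966]), [0.4, 0.4])
top@112 [413.33575861 256.52753297 112.        ] [413.68647251 253.52392141 112.        ]
base@46 [415.33566422 252.33536931  46.        ] [414.06895261 249.20637505  46.        ]
depth post 279 [414.1759154  254.50112262 113.72494668] 115.88570908007432
mirror 2189 ((500.6412353515625, 256.48162841796875), (8.695590019226074, 69.2957534790039), 1.4542453289031982) [ 67.74442898 123.70015611]
mirror top R/near edge [497.74549376 288.74668781 127.        ] bottom [array([524., 226.,  50.]), array([512., 225.,  95.]), array([505., 224., 122.])]
needle [529.25630304 257.40106465  24.        ] [566.36938557 259.74091278  24.        ]
```

Post top is at (353,76) and its foot at (364,103), so the post is at about (414,253.5). Hinge is about (504,256). The required mirror turn is about 0.906 rad, which puts the post at about (446.5,325). I'll turn the jaws to close tangentially.

Emit:
drive_tool:
  deltas:
    - [0,0,0,-0.12]
    - [0,0,0,-0.12]
    - [0,0,0,-0.12]
    - [0,0,0,-0.12]
    - [0,0,0,-0.12]
    - [0,0,0,-0.12]
    - [0,0,0,-0.12]
    - [0,0,0,-0.12]
    - [0,0,0,-0.12]
    - [0,0,0,-0.12]
    - [0,0,0,-0.12]
    - [0,0,0,-0.12]
  jaw: 0.3

```text
clock: 11.53
eef_pos: [450.5, 148.0, 234.5]
tcp_rot: [-3.141, -0.001, -3.12]
contact_force: [-0.4, -0.3, -0.2]
opening: 0.701
```

Run:
```python
from h import *
from rig import r
s=r.sense();print(s["clock"],s["eef_pos"],s["tcp_rot"],s["opening"])
plan(s,414,254,170,3.17)
```

```text
11.5333 [450.48799943 147.96072813 234.52464494] [-3.14107067e+00 -1.11424596e-03 -3.11952427e+00] 0.7012977056380603
delta cm [ 3.41 10.69  6.45] rows>= 3.1026329486568205 turn -0.006 rows>= 0.05071173115325678
```

Emit:
drive_tool:
  deltas:
    - [0.85,2.67,1.0,0]
    - [0.85,2.67,1.0,0]
    - [0.85,2.67,1.0,0]
    - [0.86,2.68,1.45,0]
    - [0,0,2.0,0]
    - [0,0,0,0]
    - [0,0,0,0]
    - [0,0,2.0,0]
    - [0,0,2.0,0]
    - [0,0,2.0,0]
    - [0,0,1.9,0]
    - [0,0,0,0]

```text
clock: 12.53
eef_pos: [414.0, 253.6, 89.8]
tcp_rot: [-3.14, -0.003, -3.125]
contact_force: [-0.6, 0.6, -0.4]
opening: 0.698
```

```bash
python3 snap.py w6;python3 - <<'E'
from h import *
from rig import cams
S,_=cams.grab_frame("side");a=cv2.resize(S[110:230,140:260],(400,400),interpolation=cv2.INTER_CUBIC)[:,:,::-1]
cv2.imwrite("pics/c6.png",np.hstack([cv2.resize(cv2.imread("pics/w6.png"),(400,400)),a]))
E
```

```text
12.5833 [414.5 254.2  91.2] [-3.140e+00 -2.000e-03 -3.125e+00] [ 0.55  0.36  2.05 -0.    0.73 -1.04] [-0.4  0.  -0.1] 0.698078956434155
```

View pics/c6.png

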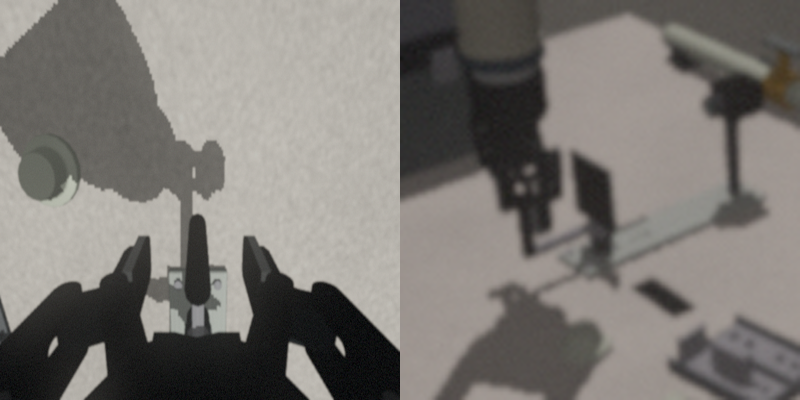

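The post stands centred between the open fingers (left half, (197,255)), and the mirror is still at its stop. Closing.

Emit:
drive_tool:
  deltas:
    - [0,0,0,0]
    - [0,0,0,0]
    - [0,0,0,0]
    - [0,0,0,0]
    - [0,0,0,0]
    - [0,0,0,0]
    - [0,0,0,0]
    - [0,0,0,0]
  jaw: 1
  force: 30

```text
clock: 13.3
eef_pos: [415.1, 256.0, 92.5]
tcp_rot: [3.141, 0.001, -3.123]
contact_force: [-0.4, -1.6, 7.3]
opening: 0.153
```

Emit:
drive_tool:
  deltas:
    - [-0.007,0.36,0,0.04]
    - [-0.007,0.36,0,0.04]
    - [-0.007,0.36,0,0.04]
    - [-0.007,0.36,0,0.04]
    - [-0.007,0.36,0,0.04]
    - [-0.007,0.36,0,0.04]
    - [-0.007,0.36,0,0.04]
    - [-0.007,0.36,0,0.04]
    - [-0.007,0.36,0,0.04]
    - [-0.007,0.36,0,0.04]
    - [-0.007,0.36,0,0.04]
    - [-0.007,0.36,0,0.04]

```text
clock: 14.3
eef_pos: [425.1, 297.5, 92.5]
tcp_rot: [3.141, 0.002, 2.679]
contact_force: [3.5, -6.9, 5.0]
opening: 0.159
```

Emit:
drive_tool:
  deltas:
    - [-0.007,0.36,0,0.04]
    - [-0.007,0.36,0,0.04]
    - [-0.007,0.36,0,0.04]
    - [-0.007,0.36,0,0.04]
    - [-0.007,0.36,0,0.04]
    - [-0.007,0.36,0,0.04]
    - [-0.007,0.36,0,0.04]
    - [-0.007,0.36,0,0.04]
    - [-0.007,0.36,0,0.04]
    - [-0.007,0.36,0,0.04]
    - [0,0,0,0]
    - [0,0,0,0]

```text
clock: 15.3
eef_pos: [447.0, 324.6, 92.4]
tcp_rot: [3.141, 0.002, 2.28]
contact_force: [4.2, -11.4, 8.5]
opening: 0.155
```

```bash
python3 snap.py w7;python3 - <<'E'
from h import *
from rig import cams,r
s=r.sense()
T,d=cams.grab_frame("top");p=cams.camera_params("top");np.savez("pics/top7.npz",im=T,d=d,**p)
cv2.imwrite("pics/c7.png",cv2.convertScaleAbs(cv2.resize(T[140:260,120:280],(800,600),interpolation=cv2.INTER_CUBIC)[:,:,::-1],alpha=1.5))
h=np.array([504,256.2]);m=np.array([456,33.5]);x=s["eef_pos"][:2]-h;print(np.linalg.norm(x))
t=np.radians(181.6)-np.arctan2(x[1],x[0]);g=np.radians(1.6)-2*t;u=np.array([np.cos(g),np.sin(g)]);q=m-h
print("turn",t,"gaze y of mark",-u[1]*q[0]+u[0]*q[1],"x",u@q)
E
```

```text
15.35 [447.  324.5  92.4] [3.142e+00 2.000e-03 2.281e+00] [ 0.63  0.44  1.91 -0.    0.79 -0.08] [  3.5 -10.1   8.8] 0.15078493075001542
88.98627748840613
turn 0.9031425357957121 gaze y of mark -1.0765351459830867 x 227.81161311943572
```

View pics/c7.png

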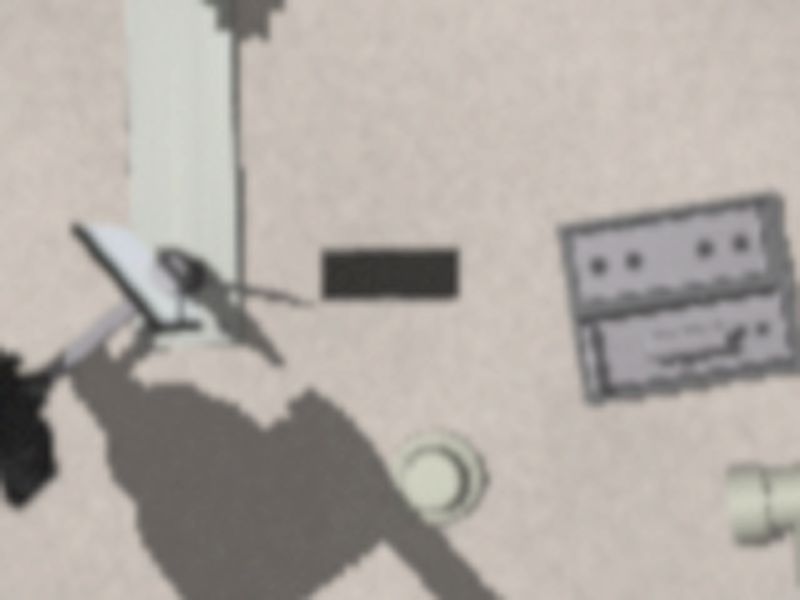

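Run:
```python
from h import *
p=dict(np.load("pics/top7.npz"));P=lambda x,y,z:atz(p,119.9+x/5,139.9+y/5,z);pr=lambda X:(np.array(proj(p,X))-[119.9,139.9])*5
h=np.array([504,256.2]);g=np.radians(-102.1)
print("hinge px",pr([*h,24]),"needle tip px",pr([*(h+63*np.array([np.cos(g),np.sin(g)])),24]),"mark px",pr([456,33.5,25]))
a,b=P(235,289,24),P(313,303,24);print("line",a,b,np.degrees(np.arctan2(*(b-a)[[1,0]])),"tip from hinge",np.degrees(np.arctan2(*(b[:2]-h)[[1,0]])),np.linalg.norm(b[:2]-h))
a,b=P(75,228,127),P(153,328,127);e=(a-b);print("mirror edge",a,b,np.degrees(np.arctan2(e[1],e[0]))-90)
print("lug",P(597,325,36),P(600,398,36), "rib/plate right", P(770,290,11))
W=cloud(p,p["d"]);w=W[200:222,234:243].reshape(-1,3);w=w[w[:,2]>27];print("lug depth",len(w),np.median(w,0))
```

```text
hinge px [174.17110952 273.1559679 ] needle tip px [286.30170164 295.98608475] mark px [580.6520181  356.47604171]
line [494.93726238 222.77538331  24.        ] [486.79053759 179.95900357  24.        ] -100.77296463802072 tip from hinge -102.71988907933188 78.15916538554184
mirror edge [525.74913623 276.7008658  127.        ] [475.76335549 238.06496571 127.        ] -52.29820720417389
lug [473.24916223  23.72093595  36.        ] [433.8789102   22.49785219  36.        ] rib/plate right [491.08084523 -70.56099361  11.        ]
lug depth 31 [456.88233665  27.78851519  35.05206258]
```

Run:
```python
from rig import r,job
s=r.sense();print(s["clock"],s["eef_pos"],s["contact_force"],s["qvel"].round(4));print(job.sign_off())
```

```text
15.4 [446.96367159 324.49090411  92.44502327] [  4.10552942 -12.477038     7.49963109] [ 0.001  -0.0028  0.0011  0.0007  0.0001 -0.0004]
the job is handed in; nothing more can be done
None
```

I laid the bracket in the rubber-lined compartment with its lug at the open end and let go. I then swung the mirror by its lever post about 0.90 rad and handed the job in at 15.4 s, still gripping the post. Signing off gives no verdict, so these are my own last checks.

- **Bracket:** the last wrist picture put it within about 1 mm of the compartment centre, both along and across, with no measurable tilt. The bracket covers the pad, so I took the pad as centred in the compartment.
- **Mirror:** the grip position puts the line of sight about 1 mm from the mark in plan. The needle in the top view points to between -100.8° and -102.7°, and -102.2° is wanted.
- **Disagreement:** the mirror's top edge, measured from a coarse overhead picture, suggests about -106°. That is still inside the roughly ±6° allowed.
- **Other things:** I brought the arm near no bystander. The strap, pipe tee and dial looked unmoved in the last pictures that show them.

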